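# Feel along a crescent iron for burrs

### The arm

A 7-joint arm with a two-finger parallel gripper is mounted at the origin on a cart in front of the work surface, level with it; the furniture and walls round the work are solid. World frame = base frame: x ahead of the robot, y to its left, z up, the work surface at z = 0. Lengths are in m, angles in rad, forces in N, time in s.
With the tool pointing down it reaches from about 0.425 to 0.875 m from the base axis. Payload 4.7 kg.
Tool frame: the origin (TCP) lies at the very end of the fingers, on their centre line; the grasp point (between the pads) lies 19 mm behind it (grip_point_offset is the distance from the TCP to the grasp point, in m); x points along the fingers, z is the direction in which the jaws open and shut, and the axes are right-handed (so a half turn about x gives the same grasp; the last joint's range is limited). The gripper opens to 87 mm and grips with 3 to 60 N. Pads are 19 mm wide; open, the fingers measure 117 mm over their backs; the gripper's body (75 mm by 190 mm) begins 51 mm behind the grasp point.
Start: joints at [1.191, 0.321, -0.07, 1.45, 0.023, 1.371, -0.057], TCP at [0.249, -0.6, 0.223] pointing down, gripper open.
Joint ranges: [-2.86, 2.86], [-0.3, 2.09], [-1.38, 1.24], [0.06, 2.45], [-1.56, 4.7], [0.09, 2.05], [-2.69, 2.69]. Speed limits (rad/s): [2.57, 2.57, 3.14, 3.14, 3.14, 3.14, 3.14].

### API

Orientations are given as a rotation vector (axis times angle).
In Python, from bench import get_state, get_image, calibration, close_job, grip_point_offset gives the robot as it stands.
- The arm moves only by the tool play_rows, never from a script. Its argument "targets" is a list of rows, each an object with "claw": the closure, from 0 (fully open) to 1 (shut); "linear": the shift along the tool's x, y, z as a fraction of full scale, a list of three; "rotation": the turn, a rotation vector about the tool's x, y, z as a fraction of full scale, a list of three. In form: [{"claw": claw, "linear": [x, y, z], "rotation": [wx, wy, wz]}, ...]. A call has 1 to 10 rows; each row shifts and turns the pose as measured when the row begins, along the tool's axes as they then stand; what a row does not reach is not made up. Full scale, the value 1, is 2.5 cm for a shift and 90 degrees for a turn. A row lasts 1/12 s, in which the tool goes at most 41.7 mm and 7.16 degrees, less where a joint would pass 70% of its speed; a pose out of reach is approached as far as the arm can. A call with a number of a shift or a turn outside -1 to 1 is refused whole. A call with a gripper value outside its range is refused whole. The fingers move at their own pace and stop on an object; "newtons" is the grip in N (left out, the last holds). Time passes only in rows, so rows that do not move let the fingers close. It gives the time, the measured TCP pose, the force and the opening at its end, in the units of the state.
- get_state(): the state, without advancing time (a new reading comes with each control period).
- get_image(name): name is "side" or "top"; returns the picture (420x560x3 uint8, blue, green, red); there is no depth.
- calibration(name): a dict with "fx", "fy", "cx", "cy" (pixels), "rvec" (rotation vector, rad) and "tvec" (3), from world to camera coordinates, as OpenCV has them. Camera axes: x right, y down, z forward; pixel columns grow to the right and rows downward; lengths in m; the calibration is good to about 2 mm. A picture is of the moment at which its call begins. calibration takes no time and is no camera call.
- close_job(): hands the job in, once; it reports no verdict.
The state is a dict: "time": time; "joint_positions": joint angles; "qd": joint speeds; "joint_torque": joint torques, N m; "position": TCP position; "tool_rot": TCP orientation; "ft_force": force on the tool from outside, world axes, zero at the start; "torque": the same for the moment, N m; "grip_width": opening from 0.0 (shut) to 1.0 (fully open).
Only numpy, scipy, OpenCV 4.12 (cv2) and the standard library are available. Lean on these libraries where they do the work, as an engineer would, in place of code of your own. Each camera call takes 0.05 s, during which the arm holds its last target. There are 200 camera calls.

### The job

Feel the crescent-shaped iron for burrs: with the gripper shut, put the fingertips down on the red dot at one end and run them lightly along the top of the iron, staying in touch with it all the way round the curve, to the white dot at the other end, then move clear. Do not press hard, do not pick the iron up or push it off its round sprung plate, and leave the key, the tin, the wing nut and the dividers where they are.

Things in the scene. Friction and masses are not known exactly. Their poses are not given: they have to be found in the camera images.
- iron: Loose dark crescent-shaped iron, 101 x 189 x 14 mm, 0.45 kg, flat on the round plate between brass pins. Origin: under the centre of its outline box; z up, flat top at z = 14 mm. Its band, about 38 mm wide, is a circular arc about (-53.7, 1.5) mm, middle at radius 83 mm, from -90 degrees (-y end) through 0 (+x) to about +68 (+y end), measured from its x towards its y axis.
- red_dot (a point): centre of the red paint dot (16 mm wide) on the iron's top, middle of the band, at -80 degrees: where the stroke begins
- white_dot (a point): centre of the white paint dot (16 mm wide) on the iron's top, middle of the band, at +60 degrees: where the stroke ends
- arc_centre (a point): centre of the iron's arc, level with the iron's top (in the open hollow of the crescent). The middle line of the band, red dot to white dot, runs at 83 mm from this point, counter-clockwise seen from above.
- rest: Fixed blue round foot, 176 mm wide and 18 mm high, that carries the sprung plate; origin at the centre of its underside on the bench. Its axes lie as the iron's do.
- rest_plate (a joint): How far the sprung plate is pressed down, in m: 0 = up, 0.012 = on its stop. It moves only straight down, level, starts to move at about 1 N and needs about 0.5 N more per mm (about 7 N at the stop); it springs back when let go.
- plate_top (a point): centre of the top of the round aluminium plate, 224 mm wide, 10 mm thick, 44 mm above the bench when up; seven brass pins, 8 mm wide, stand 8 mm above it round the iron (6 mm lower than the iron's top) a few mm clear of it
- key: loose dark iron key, 26 x 76 x 5 mm, lying on the bench; origin under its centre; leave alone
- tin: loose open brass tin, 58 mm wide, 39 mm high, on the bench; origin under its centre; leave alone
- wing_nut: loose dark wing nut, 20 x 42 x 19 mm, on the bench; origin under its centre; leave alone
- dividers: loose steel dividers, 54 x 164 x 8 mm, lying on the bench; origin under the centre; leave alone

How it is judged:
By the outcome, as a careful person would: the job done as asked, in the order asked, and still so for the second after the job is handed in, with the robot touching nothing.
It also fails if it takes over 42 s, if anything falls off the work surface, if the arm or the gripper's body presses on something with over 40 N, if the wrist force passes 120 N, or if a joint passes its speed limit or range.

## Working session

There is one attempt and no reset: what is moved stays moved. The work goes in short steps, Python scripts to look and compute and a tool call to move; the robot and the scene stay as the last step left them, time stands still between calls to the robot, and variables do not carry over. Pictures are saved under pics/ and viewed, about 8 in all and at most 12, crops included, and the job is handed in when it is done.

Besides the shell and the picture viewer there is one more tool, called after "Request:" as a command line: name --argument value ..., lists and objects as JSON in quotes. play_rows: Moves the arm, as the interface text tells. Shift numbers are shares of 2.5 cm and turn numbers shares of 90 degrees, none past 1 either way. Its arguments: {"type":"object","properties":{"targets":{"type":"array"},"newtons":{"type":"number"}},"required":["targets"]}

```bash
mkdir -p pics; python3 - <<'E'
from bench import *
import cv2
s=get_state();print(s)
for n in("top","side"):
    cv2.imwrite(f"pics/{n}0.png",get_image(n));print(calibration(n))
E
```

```text
{'time': 0.0, 'joint_positions': array([ 1.19111363,  0.32180675, -0.07007073,  1.45165784,  0.02262353,
        1.37078067, -0.05685956]), 'qd': array([-0.00147263,  0.00277249,  0.0006944 , -0.00034171, -0.00127343,
        0.00245722, -0.00017417]), 'joint_torque': array([-1.23070922e-04, -4.91283882e+01, -4.04255250e-01, -3.12524450e+01,
       -6.40663714e-02,  4.37274633e-02,  1.93941960e-04]), 'position': array([ 0.24912607, -0.59977912,  0.22148057]), 'tool_rot': array([ 0.91536306,  1.37182232, -0.91383051]), 'ft_force': array([-0.23886678,  0.33080988, -0.18474245]), 'torque': array([-0.03282196,  0.03103447,  0.03352044]), 'grip_width': 0.9998379584641075}
{'fx': 439.8388913785516, 'fy': 439.8388913785516, 'cx': 279.9153982646605, 'cy': 213.7689239594786, 'rvec': array([ 1.9537624 , -2.24205253,  0.25329799]), 'tvec': array([0.3385578 , 0.60193564, 0.9204517 ])}
{'fx': 541.4893203013543, 'fy': 541.4893203013543, 'cx': 284.0019366756564, 'cy': 205.8259320403773, 'rvec': array([ 2.37428587, -0.16779338,  0.04810522]), 'tvec': array([-0.57117294,  0.30192921,  1.14028016])}
```

View pics/top0.png

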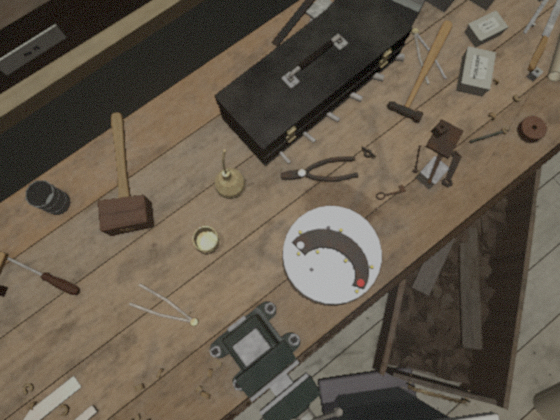

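View pics/side0.png

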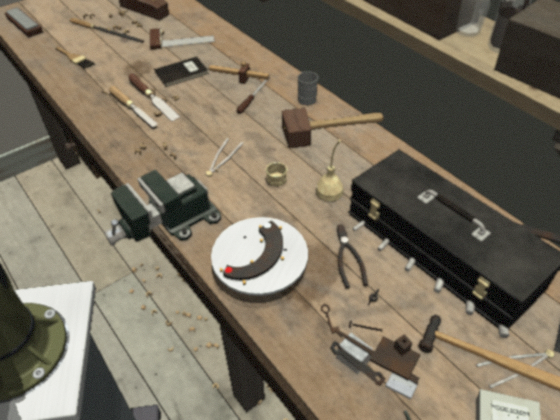

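The top view shows the red dot near (361,283) and the white dot near (300,246). In the side view red is near (228,270) and white near (276,228). Next I'll measure them.

```bash
cat > h.py <<'E'
import cv2,numpy as np
from bench import *
from scipy.spatial.transform import Rotation as R
def ray(n,uv):
    c=calibration(n);M=cv2.Rodrigues(c["rvec"])[0]
    d=M.T@np.array([(uv[0]-c["cx"])/c["fx"],(uv[1]-c["cy"])/c["fy"],1]);return -M.T@c["tvec"],d/np.linalg.norm(d)
def onz(n,uv,z):
    o,d=ray(n,uv);return o+d*(z-o[2])/d[2]
def tri(a,b):
    A=np.zeros((3,3));v=np.zeros(3)
    for n,u in(("top",a),("side",b)):
        o,d=ray(n,u);P=np.eye(3)-np.outer(d,d);A+=P;v+=P@o
    return np.linalg.solve(A,v)
def cen(m,near,rad):
    y,x=np.nonzero(m);k=np.hypot(x-near[0],y-near[1])<rad;return np.array([x[k].mean(),y[k].mean()]),k.sum()
E
python3 - <<'E'
from h import *
W={}
for n,r0 in(("top",(361,283)),("side",(228,270))):
    im=cv2.imread(f"pics/{n}0.png").astype(int);b,g,r=im[...,0],im[...,1],im[...,2]
    red,k=cen((r>g+60)&(r>b+60),r0,14);W[n]=red;print(n,red,k,onz(n,red,.058))
print("tri red",tri(W["top"],W["side"]))
t=cv2.imread("pics/top0.png")[200:310,275:390];s=cv2.imread("pics/side0.png")[210:300,205:315]
cv2.imwrite("pics/c.png",np.vstack([cv2.resize(t,(460,440//2*1),interpolation=2)[:0],cv2.resize(t,None,fx=3,fy=3,interpolation=2),cv2.copyMakeBorder(cv2.resize(s,None,fx=3,fy=3,interpolation=2),0,0,0,15,0)]))
E
```

```text
top [360.0952381  282.38095238] 42 [0.46765195 0.09900665 0.058     ]
side [228.35714286 269.4047619 ] 42 [0.46581292 0.09850058 0.058     ]
tri red [0.46673315 0.09886387 0.05767481]Traceback (most recent call last):
  File "<stdin>", line 8, in <module>
    return _nx.concatenate(arrs, 0, dtype=dtype, casting=casting)
           ~~~~~~~~~~~~~~~^^^^^^^^^^^^^^^^^^^^^^^^^^^^^^^^^^^^^^^
ValueError: all the input array dimensions except for the concatenation axis must match exactly, but along dimension 1, the array at index 0 has size 460 and the array at index 1 has size 345
```

```bash
python3 - <<'E'
from h import *
out=[]
for n in("top","side"):
    im=cv2.imread(f"pics/{n}0.png");c=calibration(n)
    # rectified metric view at z=.058: 0.5 mm/px ; col = -(y), row = -(x)
    w=np.array([[.70,.26,.058],[.70,.0,.058],[.42,.0,.058],[.42,.26,.058]])
    p=cv2.projectPoints(w,c["rvec"],c["tvec"],np.array([[c["fx"],0,c["cx"]],[0,c["fy"],c["cy"]],[0,0,1]]),None)[0].reshape(-1,2).astype(np.float32)
    H=cv2.getPerspectiveTransform(p,np.float32([[0,0],[390,0],[390,420],[0,420]]))
    o=cv2.warpPerspective(im,H,(390,420),flags=2);out.append(o);cv2.imwrite(f"pics/r_{n}.png",o)
cv2.imwrite("pics/r.png",np.hstack(out))
E
```

```text
(no output)
```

View pics/r.png

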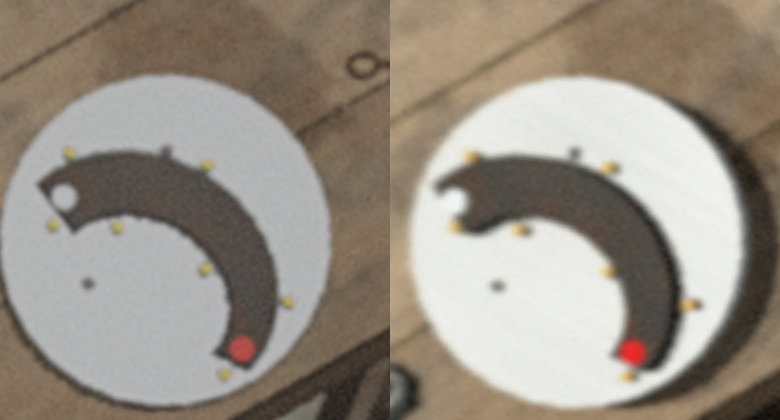

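```bash
python3 - <<'E'
from h import *
print(R.from_rotvec(get_state()["tool_rot"]).as_matrix().round(3))
for k,a,b in(("vise corner far",(268,308),(217,215)),("vise near-iron corner",(292,340),None),("oilcan spout",(224,152),(336,143)),("oilcan base",(229,183),(329,187)),("box handle",(343,40),(427,197)),("box near corner",(264,158),(352,195)),("tin",(206,240),(277,172))):
    print(k, tri(a,b).round(3) if b else "", onz("top",a,.0).round(3),onz("top",a,.1).round(3))
E
```

```text
[[-0.001  0.923  0.384]
 [ 0.002  0.384 -0.923]
 [-1.    -0.    -0.002]]
vise corner far [0.444 0.309 0.014] [0.442 0.309 0.   ] [0.44  0.306 0.1  ]
vise near-iron corner  [0.364 0.264 0.   ] [0.369 0.265 0.1  ]
oilcan spout [0.759 0.352 0.179] [0.836 0.368 0.   ] [0.796 0.36  0.1  ]
oilcan base [0.747 0.363 0.017] [0.754 0.365 0.   ] [0.721 0.356 0.1  ]
box handle [0.905 0.084 0.257] [1.107 0.02  0.   ] [1.041 0.045 0.1  ]
box near corner [0.782 0.272 0.071] [0.806 0.271 0.   ] [0.769 0.272 0.1  ]
tin [0.615 0.431 0.027] [0.62  0.435 0.   ] [0.6  0.42 0.1 ]
```

Request:
play_rows --newtons 10 --targets '[{"claw": 1,"linear": [0,0.5,-0.4],"rotation": [0,0,0]},{"claw": 1,"linear": [0,1,-0.8],"rotation": [0,0,0]},{"claw": 1,"linear": [0,1,-0.8],"rotation": [0,0,0]},{"claw": 1,"linear": [0,1,-0.8],"rotation": [0,0,0]},{"claw": 1,"linear": [0,1,-0.8],"rotation": [0,0,0]},{"claw": 1,"linear": [0,1,-0.8],"rotation": [0,0,0]},{"claw": 1,"linear": [0,1,-0.8],"rotation": [0,0,0]},{"claw": 1,"linear": [0,1,-0.8],"rotation": [0,0,0]},{"claw": 1,"linear": [0,1,-0.8],"rotation": [0,0,0]},{"claw": 1,"linear": [0,0.5,-0.4],"rotation": [0,0,0]}]'

```text
time: 0.93
position: [0.3868, -0.3395, 0.2143]
tool_rot: [0.926, 1.378, -0.926]
ft_force: [1.4, 0.1, -0.2]
grip_width: 0.32
```

Request:
play_rows --targets '[{"claw": 1,"linear": [0,0.57,-0.88],"rotation": [0,0,0]},{"claw": 1,"linear": [0,0.57,-0.88],"rotation": [0,0,0]},{"claw": 1,"linear": [0,0.57,-0.88],"rotation": [0,0,0]},{"claw": 1,"linear": [0,0.57,-0.88],"rotation": [0,0,0]},{"claw": 1,"linear": [0,0.57,-0.88],"rotation": [0,0,0]},{"claw": 1,"linear": [0,0.57,-0.88],"rotation": [0,0,0]},{"claw": 1,"linear": [0,0.57,-0.88],"rotation": [0,0,0]},{"claw": 1,"linear": [0,0.57,-0.88],"rotation": [0,0,0]},{"claw": 1,"linear": [0,0.57,-0.88],"rotation": [0,0,0]},{"claw": 1,"linear": [0,0.57,-0.88],"rotation": [0,0,0]}]'

```text
time: 1.77
position: [0.4362, -0.069, 0.2119]
tool_rot: [0.925, 1.383, -0.929]
ft_force: [-0.7, -0.1, -0.8]
grip_width: 0.005
```

```bash
cat > rem.py <<'E'
import sys
from h import *
s=get_state();M=R.from_rotvec(s["tool_rot"]).as_matrix()
t=np.array([float(v) for v in sys.argv[1:4]])
print(s["time"],s["position"].round(4),s["ft_force"].round(1),s["grip_width"].round(2),s["joint_positions"].round(2))
print("tool shift units",(M.T@(t-s["position"])/.025).round(2));print(M.round(3))
E
python3 rem.py .466 .099 .12
```

```text
Traceback (most recent call last):
  File "rem.py", line 5, in <module>
    print(s["time"],s["position"].round(4),s["ft_force"].round(1),s["grip_width"].round(2),s["joint_positions"].round(2))
                                                                  ^^^^^^^^^^^^^^^^^^^^^
AttributeError: 'float' object has no attribute 'round'
```

Request:
play_rows --targets '[{"claw": 1,"linear": [0.5,0.57,-0.88],"rotation": [0,0,0]},{"claw": 1,"linear": [0.5,0.57,-0.88],"rotation": [0,0,0]},{"claw": 1,"linear": [0.5,0.57,-0.88],"rotation": [0,0,0]},{"claw": 1,"linear": [0.5,0.57,-0.88],"rotation": [0,0,0]},{"claw": 1,"linear": [0.5,0.57,-0.88],"rotation": [0,0,0]},{"claw": 1,"linear": [0.4,0.4,-0.7],"rotation": [0,0,0]},{"claw": 1,"linear": [0.2,0.2,-0.3],"rotation": [0,0,0]},{"claw": 1,"linear": [0,0,0],"rotation": [0,0,0]}]'

```text
time: 2.43
position: [0.4639, 0.1031, 0.1315]
tool_rot: [0.919, 1.385, -0.921]
ft_force: [0.3, 0.0, 0.2]
grip_width: 0.003
```

```bash
sed -i 's/s\["grip_width"\].round(2)/s["grip_width"]/' rem.py
python3 rem.py .466 .099 .07; python3 -c "
from h import *
cv2.imwrite('pics/t1.png',cv2.resize(get_image('top')[170:330,230:430],None,fx=2,fy=2))"
```

```text
2.4333 [0.4639 0.1031 0.1315] [0.3 0.  0.2] 0.003346573436221818 [ 0.48  0.07 -0.77  1.95  0.04  1.15 -1.48]
tool shift units [2.46 0.04 0.21]
[[-0.014  0.925  0.38 ]
 [ 0.008  0.38  -0.925]
 [-1.    -0.01  -0.012]]
```

View pics/t1.png

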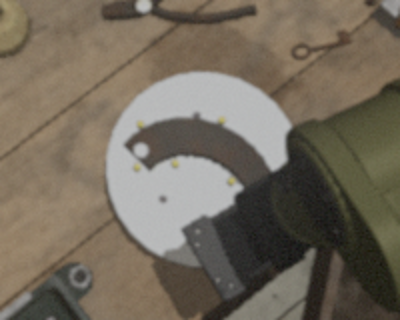

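The top view shows the shut gripper over the red end, with the iron, pins and neighbouring objects undisturbed. Next is the descent.

Request:
play_rows --targets '[{"claw": 1,"linear": [0.6,0,0.05],"rotation": [0,0,0]},{"claw": 1,"linear": [0.6,0,0.05],"rotation": [0,0,0]},{"claw": 1,"linear": [0.5,0,0.05],"rotation": [0,0,0]},{"claw": 1,"linear": [0.4,0,0.05],"rotation": [0,0,0]},{"claw": 1,"linear": [0.2,0,0],"rotation": [0,0,0]},{"claw": 1,"linear": [0,0,0],"rotation": [0,0,0]}]'

```text
time: 2.98
position: [0.4668, 0.091, 0.0741]
tool_rot: [0.922, 1.377, -0.928]
ft_force: [0.5, 0.5, 0.3]
grip_width: 0.002
```

```bash
python3 rem.py .466 .099 .058; python3 -c "
from h import *
cv2.imwrite('pics/s1.png',cv2.resize(get_image('side')[170:330,150:350],None,fx=3,fy=3))"
```

```text
2.9833 [0.4668 0.091  0.0741] [0.5 0.5 0.3] 0.002408308935951998 [ 0.47  0.15 -0.75  2.01  0.11  1.03 -1.53]
tool shift units [ 0.64  0.1  -0.3 ]
[[-0.011  0.928  0.372]
 [ 0.003  0.372 -0.928]
 [-1.    -0.009 -0.007]]
```

View pics/s1.png

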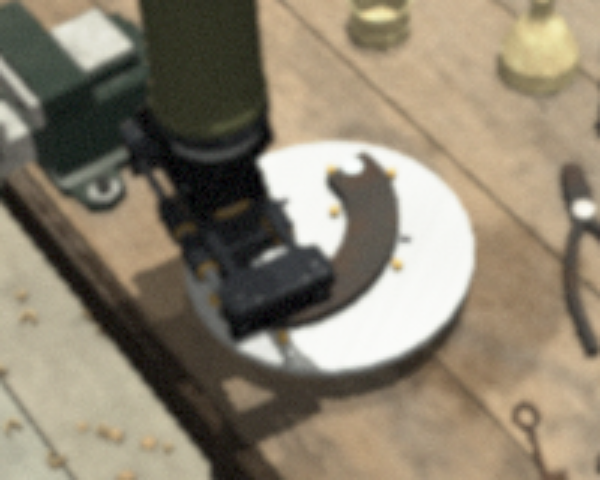

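The side view shows the fingertips above the red end. The gripper hides the dot itself. I'll centre on it and go down gently.

Request:
play_rows --targets '[{"claw": 1,"linear": [0.1,0.05,-0.15],"rotation": [0,0,0]},{"claw": 1,"linear": [0.1,0.05,-0.15],"rotation": [0,0,0]},{"claw": 1,"linear": [0.1,0,0],"rotation": [0,0,0]},{"claw": 1,"linear": [0.1,0,0],"rotation": [0,0,0]},{"claw": 1,"linear": [0,0,0],"rotation": [0,0,0]}]'

```text
time: 3.45
position: [0.4685, 0.0998, 0.0662]
tool_rot: [0.924, 1.372, -0.926]
ft_force: [-0.3, -0.0, 0.2]
grip_width: 0.001
```

```bash
python3 rem.py .466 .099 .056
```

```text
3.45 [0.4685 0.0998 0.0662] [-0.3 -0.   0.2] 0.0009046447705466349 [ 0.45  0.17 -0.76  2.02  0.13  1.01 -1.56]
tool shift units [ 0.41 -0.1  -0.01]
[[-0.005  0.928  0.372]
 [ 0.003  0.372 -0.928]
 [-1.    -0.004 -0.005]]
```

Request:
play_rows --targets '[{"claw": 1,"linear": [0.12,-0.04,0],"rotation": [0,0,0]},{"claw": 1,"linear": [0.1,-0.03,0],"rotation": [0,0,0]},{"claw": 1,"linear": [0.1,-0.02,0],"rotation": [0,0,0]},{"claw": 1,"linear": [0,0,0],"rotation": [0,0,0]}]'

```text
time: 3.78
position: [0.4666, 0.0993, 0.0579]
tool_rot: [0.924, 1.371, -0.924]
ft_force: [-1.0, 0.5, 1.1]
grip_width: 0.003
```

Request:
play_rows --targets '[{"claw": 1,"linear": [0.08,0,0],"rotation": [0,0,0]},{"claw": 1,"linear": [0.05,0,0],"rotation": [0,0,0]},{"claw": 1,"linear": [0,0,0],"rotation": [0,0,0]}]'

```text
time: 4.03
position: [0.4667, 0.0992, 0.0547]
tool_rot: [0.924, 1.371, -0.925]
ft_force: [-1.0, -0.8, 3.1]
grip_width: 0.009
```

```bash
python3 rem.py .466 .099 .056; python3 - <<'E'
import numpy as np
C=np.array([.495,.1763]);r=np.array([.4663,.0987])-C;a0=np.arctan2(r[1],r[0]);print(np.hypot(*r),np.degrees(a0))
for k in range(0,141,10):
    a=a0+np.radians(k);p=C+.083*np.array([np.cos(a),np.sin(a)]);t=np.array([-np.sin(a),np.cos(a)])
    print(k,p.round(4),"dir tool y,z",(t@[.928,.372]).round(2),(t@[.372,-.928]).round(2))
E
```

```text
4.0333 [0.4667 0.0992 0.0547] [-1.  -0.8  3.1] 0.008590404354777436 [ 0.45  0.18 -0.75  2.03  0.14  0.99 -1.57]
tool shift units [-0.05 -0.03 -0.  ]
[[-0.004  0.928  0.372]
 [ 0.003  0.372 -0.928]
 [-1.    -0.003 -0.004]]
0.08273723466493187 -110.29668004476456
0 [0.4662 0.0985] dir tool y,z 0.74 0.67
10 [0.4802 0.0946] dir tool y,z 0.85 0.53
20 [0.4946 0.0933] dir tool y,z 0.93 0.38
30 [0.509  0.0945] dir tool y,z 0.98 0.21
40 [0.523  0.0982] dir tool y,z 1.0 0.04
50 [0.5361 0.1042] dir tool y,z 0.99 -0.14
60 [0.548  0.1124] dir tool y,z 0.95 -0.31
70 [0.5583 0.1226] dir tool y,z 0.88 -0.47
80 [0.5667 0.1344] dir tool y,z 0.79 -0.61
90 [0.5728 0.1475] dir tool y,z 0.67 -0.74
100 [0.5767 0.1615] dir tool y,z 0.53 -0.85
110 [0.578  0.1759] dir tool y,z 0.38 -0.93
120 [0.5768 0.1903] dir tool y,z 0.21 -0.98
130 [0.5731 0.2043] dir tool y,z 0.04 -1.0
140 [0.5671 0.2174] dir tool y,z -0.14 -0.99
```

Request:
play_rows --targets '[{"claw": 1,"linear": [0,0.116,0.087],"rotation": [0,0,0]},{"claw": 1,"linear": [0,0.116,0.087],"rotation": [0,0,0]},{"claw": 1,"linear": [0,0.116,0.087],"rotation": [0,0,0]},{"claw": 1,"linear": [0,0.116,0.087],"rotation": [0,0,0]}]'

```text
time: 4.37
position: [0.48, 0.0959, 0.0546]
tool_rot: [0.922, 1.374, -0.926]
ft_force: [-1.3, 0.2, 2.6]
grip_width: 0.009
```

```bash
cat > st.py <<'E'
import sys
from h import *
s=get_state();M=R.from_rotvec(s["tool_rot"]).as_matrix();p=s["position"]
C=np.array([.495,.1763]);d=p[:2]-C;a=np.degrees(np.arctan2(d[1],d[0]))+110.3
print("t",s["time"],"ang",a.round(1),"rad mm",(1e3*np.hypot(*d)).round(1),"z",p[2].round(4),"F",s["ft_force"].round(1),"tilt",M[2].round(3),"q",s["joint_positions"].round(2))
for k in range(1,5):
    b=np.radians(min(a+5*k,140)-110.3);t=np.array([*(C+.083*np.array([np.cos(b),np.sin(b)])),.055])
    print(5*k,"shift units",(M.T@(t-p)/.025).round(3))
E
python3 st.py
```

```text
t 4.3667 ang 9.7 rad mm 81.8 z 0.0546 F [-1.3  0.2  2.6] tilt [-1.    -0.006 -0.005] q [ 0.44  0.21 -0.74  2.    0.17  1.   -1.57]
5 shift units [-0.017  0.226  0.184]
10 shift units [-0.02   0.488  0.306]
15 shift units [-0.022  0.761  0.405]
20 shift units [-0.024  1.04   0.48 ]
```

Request:
play_rows --targets '[{"claw": 1,"linear": [0,0.122,0.076],"rotation": [0,0,0]},{"claw": 1,"linear": [0,0.122,0.076],"rotation": [0,0,0]},{"claw": 1,"linear": [0,0.122,0.076],"rotation": [0,0,0]},{"claw": 1,"linear": [0,0.122,0.076],"rotation": [0,0,0]},{"claw": 1,"linear": [0,0.137,0.05],"rotation": [0,0,0]},{"claw": 1,"linear": [0,0.137,0.05],"rotation": [0,0,0]},{"claw": 1,"linear": [0,0.14,0.038],"rotation": [0,0,0]},{"claw": 1,"linear": [0,0.14,0.038],"rotation": [0,0,0]}]'

```text
time: 5.03
position: [0.5113, 0.0931, 0.0539]
tool_rot: [0.922, 1.375, -0.929]
ft_force: [-2.0, -1.2, 3.8]
grip_width: 0.008
```

```bash
python3 st.py
```

```text
t 5.0333 ang 31.4 rad mm 84.8 z 0.0539 F [-2.  -1.2  3.8] tilt [-1.    -0.009 -0.005] q [ 0.42  0.28 -0.72  1.93  0.21  1.02 -1.59]
5 shift units [-0.045  0.3   -0.031]
10 shift units [-0.047  0.589 -0.015]
15 shift units [-0.05   0.879 -0.024]
20 shift units [-0.052  1.166 -0.058]
```

Request:
play_rows --targets '[{"claw": 1,"linear": [-0.012,0.145,-0.02],"rotation": [0,0,0]},{"claw": 1,"linear": [-0.012,0.145,-0.01],"rotation": [0,0,0]},{"claw": 1,"linear": [-0.008,0.145,0],"rotation": [0,0,0]},{"claw": 1,"linear": [-0.008,0.145,0],"rotation": [0,0,0]},{"claw": 1,"linear": [-0.005,0.145,-0.008],"rotation": [0,0,0]},{"claw": 1,"linear": [-0.005,0.145,-0.01],"rotation": [0,0,0]},{"claw": 1,"linear": [-0.005,0.143,-0.015],"rotation": [0,0,0]},{"claw": 1,"linear": [-0.005,0.143,-0.018],"rotation": [0,0,0]}]'

```text
time: 5.7
position: [0.5411, 0.1054, 0.0552]
tool_rot: [0.922, 1.373, -0.93]
ft_force: [-1.3, -2.0, 2.7]
grip_width: 0.002
```

```bash
python3 st.py
```

```text
t 5.7 ang 53.4 rad mm 84.6 z 0.0552 F [-1.3 -2.   2.7] tilt [-1.    -0.008 -0.003] q [ 0.37  0.35 -0.71  1.86  0.26  1.04 -1.63]
5 shift units [ 0.007  0.269 -0.13 ]
10 shift units [ 0.005  0.543 -0.224]
15 shift units [ 0.003  0.808 -0.34 ]
20 shift units [ 0.002  1.062 -0.48 ]
```

Request:
play_rows --targets '[{"claw": 1,"linear": [0,0.132,-0.064],"rotation": [0,0,0]},{"claw": 1,"linear": [0,0.132,-0.06],"rotation": [0,0,0]},{"claw": 1,"linear": [0,0.134,-0.052],"rotation": [0,0,0]},{"claw": 1,"linear": [0,0.134,-0.052],"rotation": [0,0,0]},{"claw": 1,"linear": [0,0.13,-0.06],"rotation": [0,0,0]},{"claw": 1,"linear": [0,0.13,-0.06],"rotation": [0,0,0]},{"claw": 1,"linear": [0,0.122,-0.074],"rotation": [0,0,0]},{"claw": 1,"linear": [0,0.118,-0.078],"rotation": [0,0,0]}]'

```text
time: 6.37
position: [0.5637, 0.1278, 0.0552]
tool_rot: [0.922, 1.37, -0.93]
ft_force: [-1.0, -0.7, 2.4]
grip_width: 0.009
```

```bash
python3 st.py
```

```text
t 6.3667 ang 75.1 rad mm 84.1 z 0.0552 F [-1.  -0.7  2.4] tilt [-1.    -0.007 -0.002] q [ 0.32  0.4  -0.7   1.79  0.29  1.06 -1.68]
5 shift units [ 0.008  0.211 -0.206]
10 shift units [ 0.007  0.431 -0.395]
15 shift units [ 0.006  0.634 -0.602]
20 shift units [ 0.005  0.817 -0.825]
```

Request:
play_rows --targets '[{"claw": 1,"linear": [0,0.106,-0.1],"rotation": [0,0,0]},{"claw": 1,"linear": [0,0.106,-0.1],"rotation": [0,0,0]},{"claw": 1,"linear": [0,0.108,-0.098],"rotation": [0,0,0]},{"claw": 1,"linear": [0,0.108,-0.098],"rotation": [0,0,0]},{"claw": 1,"linear": [0,0.102,-0.103],"rotation": [0,0,0]},{"claw": 1,"linear": [0,0.1,-0.105],"rotation": [0,0,0]},{"claw": 1,"linear": [0,0.092,-0.112],"rotation": [0,0,0]},{"claw": 1,"linear": [0,0.088,-0.114],"rotation": [0,0,0]}]'

```text
time: 7.03
position: [0.5772, 0.1571, 0.0554]
tool_rot: [0.923, 1.368, -0.93]
ft_force: [-0.2, -1.1, 2.4]
grip_width: 0.005
```

```bash
python3 st.py
```

```text
t 7.0333 ang 97.2 rad mm 84.4 z 0.0554 F [-0.2 -1.1  2.4] tilt [-1.    -0.005 -0.001] q [ 0.26  0.44 -0.7   1.74  0.32  1.08 -1.74]
5 shift units [ 0.016  0.107 -0.278]
10 shift units [ 0.016  0.24  -0.535]
15 shift units [ 0.016  0.35  -0.803]
20 shift units [ 0.015  0.437 -1.08 ]
```

Request:
play_rows --targets '[{"claw": 1,"linear": [0.004,0.056,-0.137],"rotation": [0,0,0]},{"claw": 1,"linear": [0.004,0.056,-0.135],"rotation": [0,0,0]},{"claw": 1,"linear": [0.003,0.06,-0.132],"rotation": [0,0,0]},{"claw": 1,"linear": [0.003,0.06,-0.132],"rotation": [0,0,0]},{"claw": 1,"linear": [0,0.055,-0.133],"rotation": [0,0,0]},{"claw": 1,"linear": [0,0.053,-0.134],"rotation": [0,0,0]},{"claw": 1,"linear": [0,0.045,-0.137],"rotation": [0,0,0]},{"claw": 1,"linear": [0,0.04,-0.138],"rotation": [0,0,0]}]'

```text
time: 7.7
position: [0.5784, 0.1894, 0.0555]
tool_rot: [0.925, 1.367, -0.928]
ft_force: [-0.0, -2.0, 1.7]
grip_width: 0.006
```

```bash
python3 st.py
```

```text
t 7.7 ang 119.2 rad mm 84.4 z 0.0555 F [-0.  -2.   1.7] tilt [-1.    -0.003 -0.   ] q [ 0.2   0.46 -0.7   1.72  0.33  1.08 -1.79]
5 shift units [ 0.02  -0.003 -0.297]
10 shift units [ 0.02   0.024 -0.586]
15 shift units [ 0.02   0.025 -0.875]
20 shift units [ 2.000e-02  1.000e-03 -1.164e+00]
```

Request:
play_rows --targets '[{"claw": 1,"linear": [0.006,0,-0.145],"rotation": [0,0,0]},{"claw": 1,"linear": [0.006,0.003,-0.145],"rotation": [0,0,0]},{"claw": 1,"linear": [0.004,0.006,-0.145],"rotation": [0,0,0]},{"claw": 1,"linear": [0.004,0.006,-0.145],"rotation": [0,0,0]},{"claw": 1,"linear": [0,0,-0.145],"rotation": [0,0,0]},{"claw": 1,"linear": [0,-0.005,-0.145],"rotation": [0,0,0]},{"claw": 1,"linear": [0,-0.01,-0.12],"rotation": [0,0,0]},{"claw": 1,"linear": [0,-0.01,-0.06],"rotation": [0,0,0]}]'

```text
time: 8.37
position: [0.5681, 0.2174, 0.0555]
tool_rot: [0.926, 1.366, -0.926]
ft_force: [0.6, -1.8, 1.9]
grip_width: 0.004
```

```bash
python3 st.py
```

```text
t 8.3667 ang 139.6 rad mm 83.9 z 0.0555 F [ 0.6 -1.8  1.9] tilt [-1.    -0.001 -0.001] q [ 0.16  0.46 -0.71  1.72  0.33  1.08 -1.84]
5 shift units [ 0.019 -0.038 -0.018]
10 shift units [ 0.019 -0.038 -0.018]
15 shift units [ 0.019 -0.038 -0.018]
20 shift units [ 0.019 -0.038 -0.018]
```

Request:
play_rows --targets '[{"claw": 1,"linear": [0,-0.03,-0.015],"rotation": [0,0,0]},{"claw": 1,"linear": [0,0,0],"rotation": [0,0,0]},{"claw": 1,"linear": [-0.2,0,0],"rotation": [0,0,0]},{"claw": 1,"linear": [-0.5,0,0],"rotation": [0,0,0]},{"claw": 1,"linear": [-1,0,0],"rotation": [0,0,0]},{"claw": 1,"linear": [-1,0,0],"rotation": [0,0,0]},{"claw": 1,"linear": [-1,0,0],"rotation": [0,0,0]},{"claw": 1,"linear": [-1,0,0],"rotation": [0,0,0]},{"claw": 1,"linear": [-1,0,0],"rotation": [0,0,0]},{"claw": 1,"linear": [-0.5,0,0],"rotation": [0,0,0]}]'

```text
time: 9.2
position: [0.5603, 0.2197, 0.2153]
tool_rot: [0.919, 1.383, -0.93]
ft_force: [0.5, 0.3, -0.2]
grip_width: 0.005
```

Request:
play_rows --targets '[{"claw": 1,"linear": [0,0,0.6],"rotation": [0,0,0]},{"claw": 1,"linear": [0,0,1],"rotation": [0,0,0]},{"claw": 1,"linear": [0,0,1],"rotation": [0,0,0]},{"claw": 1,"linear": [0,0,1],"rotation": [0,0,0]},{"claw": 1,"linear": [0,0,1],"rotation": [0,0,0]},{"claw": 1,"linear": [0,0,1],"rotation": [0,0,0]},{"claw": 1,"linear": [0,0,1],"rotation": [0,0,0]},{"claw": 1,"linear": [0,0,1],"rotation": [0,0,0]},{"claw": 1,"linear": [0,0,0.5],"rotation": [0,0,0]},{"claw": 1,"linear": [0,0,0],"rotation": [0,0,0]}]'

```text
time: 10.03
position: [0.6379, 0.035, 0.2271]
tool_rot: [0.921, 1.386, -0.907]
ft_force: [-0.3, -0.4, -0.0]
grip_width: 0.003
```

```bash
python3 - <<'E'
from h import *
for n in("top","side"):
    im=get_image(n);cv2.imwrite(f"pics/{n}9.png",im);o=cv2.imread(f"pics/{n}0.png")
    b,g,r=[im[...,i].astype(int) for i in range(3)]
    try: print(n,cen((r>g+60)&(r>b+60),(361,283) if n=="top" else (228,270),14))
    except Exception as e: print(e)
a=cv2.imread("pics/top9.png")[130:350,120:440];b=cv2.imread("pics/side9.png")[120:340,180:440]
cv2.imwrite("pics/end.png",np.hstack([a,b]))
E
```

```text
top (array([360.32653061, 282.42857143]), np.int64(49))
side (array([228.32653061, 269.59183673]), np.int64(49))
```

View pics/end.png

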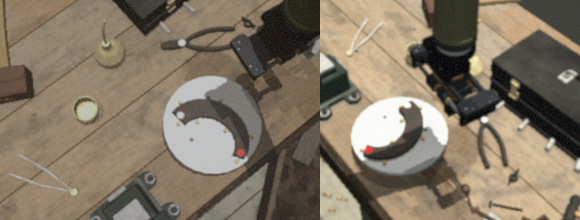

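The last view shows the iron where it was among the pins, with the plate up and the tin, dividers and key in place. The arm is clear.

```bash
python3 -c "
from bench import *
print(close_job())"
```

```text
the job is handed in; nothing more can be done
None
```

I've run the shut fingertips along the top of the iron from the red dot to the white dot, lifted clear, and handed the job in. The robot's clock stood at about 10 s, against the 42 s limit.

- **Position:** At every check the fingertips were within about 2 mm of the band's middle line. The stroke began less than 1 mm from the measured red dot, and the last reading before I lifted was about 1 mm from the white dot.
- **Contact:** The upward force read 1.7 to 3.8 N, and the fingertips stayed about 2 to 4 mm below the iron's unpressed height. That means the plate was lightly pressed at every check, about every 0.7 s. I did not record the force between checks, and its readings carry roughly 1 N of noise.
- **Afterwards:** The red dot's position in both images matched the start to within about 0.2 pixel. The plate is back up and the iron still lies between its pins. The tin, dividers and key look undisturbed. The wing nut looked in place, but it is small in the picture and I didn't measure it.
- **Arm at hand-in:** The arm was clear at z = 0.23 m, with the force reading near zero.

No check failed. The only disagreement was about 2 mm between the two cameras on where the dots are, so I used the average.

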